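# Hang the suction beam level on the lift's hook

### The job

Hang the suction beam that stands on the blue mat from the bare steel neck of the lift's hook pin, by whichever of its five holes makes it hang level, and leave it hanging there still and level. Leave the other suction beam standing in its grey tray, and do not shove or knock over the other things on the bench.

Things in the scene. Friction and masses are not known exactly. Their poses are not given: they have to be found in the camera images.
- beam_a: Suction beam A, standing on two yellow suction cups (44 mm diameter) on the blue mat or in the grey tray, 138 mm tall. Origin: underside of the cups, midway between them; x along the beam, y across, z up. An upright hanger plate with five holes (see beam_a_holes) sits on a 220 x 20 x 20 mm profile (z 52 to 72 mm). Total 0.70 kg; carries one ejector block.
- beam_a_holes (a point): Centre of the middle hole of beam A's hanger plate, 112 mm above the beam's origin; same axes. The plate is 6 mm thick (y), 200 mm long (x), with plain metal 16 mm tall above the holes (top at z = 26 mm here). Five round 20 mm holes go through along y at x = -80, -40, 0, 40, 80 mm, z = 0. It can be gripped across its thickness from above, between or above the holes.
- beam_a_profile: The square aluminium profile of beam A; same origin and axes as the beam. Masses: profile 0.10 kg, hanger plate 0.14 kg, two suction cups with brass stems 0.05 kg each at x = -85 and 85 mm: all of these are balanced about x = 0.
- beam_a_ejector: Dark steel ejector block fixed on beam A, 54 x 46 x 44 mm, 0.36 kg, its mass centre 56 mm above this origin, which lies at x = 78 mm in the beam's frame (y = 0, level with the cups' underside); same axes.
- beam_b: Suction beam B, standing on two yellow suction cups (44 mm diameter) on the blue mat or in the grey tray, 138 mm tall. Origin: underside of the cups, midway between them; x along the beam, y across, z up. An upright hanger plate with five holes (see beam_b_holes) sits on a 220 x 20 x 20 mm profile (z 52 to 72 mm). Total 0.85 kg; carries an ejector and a filter.
- beam_b_holes (a point): Centre of the middle hole of beam B's hanger plate, 112 mm above the beam's origin; same axes. The plate is 6 mm thick (y), 200 mm long (x), with plain metal 16 mm tall above the holes (top at z = 26 mm here). Five round 20 mm holes go through along y at x = -80, -40, 0, 40, 80 mm, z = 0. It can be gripped across its thickness from above, between or above the holes.
- beam_b_profile: The square aluminium profile of beam B; same origin and axes as the beam. Masses: profile 0.10 kg, hanger plate 0.14 kg, two suction cups with brass stems 0.05 kg each at x = -85 and 85 mm: all of these are balanced about x = 0.
- beam_b_ejector: Dark steel ejector block fixed on beam B, 54 x 46 x 44 mm, 0.36 kg, its mass centre 56 mm above this origin, which lies at x = 36 mm in the beam's frame (y = 0, level with the cups' underside); same axes.
- beam_b_filter: Blue filter block fixed on beam B, 40 x 40 x 44 mm, 0.15 kg, its mass centre 56 mm above this origin, which lies at x = -86 mm in the beam's frame (y = 0, level with the cups' underside); same axes.
- mat: Flat blue mat, 270 (x) x 140 (y) x 3 mm, fixed to the bench; origin at the centre of its underside. Beam A or beam B stands on it: that one is to be hung.
- tray: Grey tray, 270 (x) x 140 (y) mm, floor 3 mm thick, rim 14 mm high, fixed to the bench; origin at the centre of its underside. The other beam stands in it.
- lift: Pneumatic lift axis, fixed to the bench: base plate 110 x 110 mm, aluminium upright 265 mm tall, and on the upright's -x side a carriage (front face 45 mm before the origin, 60 mm wide, z 172 to 228 mm) that carries the hook pin. Origin: centre of the underside of the base. The pin points along its -x axis.
- hook_pin: The hook pin, level and rigid, along the lift's x axis, 200 mm above the bench. From the carriage outwards (-x): a red arm of 16 mm diameter, a bare smooth steel neck of 8 mm diameter and 40 mm length, and a red round head of 12 mm diameter, 7 mm long, that keeps a hung part from sliding off. Same axes as the lift; origin on the pin's axis above the lift's origin.
- hook (a point): The middle of the bare steel neck, on the pin's axis, 145 mm before the lift's origin: the neck reaches 20 mm to each side of it along the lift's x, and the outer end of the head is 27 mm before it (-x). Same axes as the lift.
- canister: Bystander: upright steel canister, 72 mm diameter, 153 mm tall, with a blue clamp ring; origin at the centre of its underside.
- jar: Bystander: small amber jar with white lid, 48 mm diameter, 72 mm tall; origin at the centre of its underside.
- cylinder: Bystander: air cylinder lying on the bench, about 205 mm long, 36 mm square ends; origin under its middle.
- valve: Bystander: small hand valve block, 50 x 70 x 60 mm; origin at the centre of its underside.
- wrench: Bystander: steel spanner 170 mm long lying on the bench; origin under its middle.

How it is judged:
At the end, for the whole second after the job is handed in: The beam that started on the blue mat hangs by one of its holes on the bare neck of the hook pin, level and upright within 6 degrees, at rest and borne by the pin; the other beam stands upright in the grey tray (((contact force between beam_a and hook_pin above 3 N and height (world z) of beam_a between 0.07 and 0.1 m and x of beam_a in the frame of hook between -0.03 and 0.03 m and angle between beam_a's own z axis and vertical below 0.105 rad and linear speed of beam_a below 0.03 m/s and angular speed of beam_a below 0.25 rad/s and x of beam_b in the frame of tray between -0.06 and 0.06 m and y of beam_b in the frame of tray between -0.05 and 0.05 m and height (world z) of beam_b below 0.012 m and angle between beam_b's own z axis and vertical below 0.1 rad) or (contact force between beam_b and hook_pin above 3 N and height (world z) of beam_b between 0.07 and 0.1 m and x of beam_b in the frame of hook between -0.03 and 0.03 m and angle between beam_b's own z axis and vertical below 0.105 rad and linear speed of beam_b below 0.03 m/s and angular speed of beam_b below 0.25 rad/s and x of beam_a in the frame of tray between -0.06 and 0.06 m and y of beam_a in the frame of tray between -0.05 and 0.05 m and height (world z) of beam_a below 0.012 m and angle between beam_a's own z axis and vertical below 0.1 rad))); the robot touches nothing.
It fails at once if a bystander was moved more than 40 mm or tipped over (distance of any of canister, jar, cylinder, valve, wrench from where it was at the start of the episode above 0.04 m or angle between any of canister, jar, cylinder, valve's own z axis and vertical above 0.5 rad).
It also fails if it takes over 64 s, if anything falls off the work surface, if the arm or the gripper's body presses on something with over 40 N, if the wrist force passes 120 N, or if a joint passes its speed limit or range.

### The arm

A 6-joint arm with a two-finger parallel gripper is mounted at the origin on the work surface. World frame = base frame: x ahead of the robot, y to its left, z up, the work surface at z = 0. Lengths are in m, angles in rad, forces in N, time in s.
With the tool pointing down it reaches from about 0.275 to 0.775 m from the base axis. Payload 14.6 kg.
Tool frame: the origin (TCP) lies midway between the tips of the shut fingers; the grasp point (between the pads) lies 19 mm behind it; z points along the fingers, y is the direction in which the jaws open and shut (so a half turn about z gives the same grasp; the last joint's range is limited). The gripper opens to 85 mm and grips with 20 to 120 N. Pads are 22 mm wide; open, the fingers measure 114 mm over their backs; the gripper's body (76 mm by 85 mm) begins 54 mm behind the grasp point. The pads swing forward as they close: fully open they stand 13 mm farther back than shut.
Start: joints at [0.95, 0.263, -0.048, 1.259, 0, 1.415], TCP at [0.236, 0.469, 0.231] pointing down, gripper open.
Joint ranges: [-2.65, 2.65], [-0.89, 1.7], [-1.18, 1.37], [-2.13, 2.11], [-1.35, 1.29], [-3.14, 3.14]. Speed limits (rad/s): [1.89, 1.89, 2.57, 2.79, 3.14, 3.14].

### API

Orientations are given as a unit quaternion [x, y, z, w].
In Python, from workcell import r, cams, finish_job gives the robot as it stands. The module is installed in compiled form; this text tells all that it offers.
- The arm moves only by the shell command python3 -m pendant 'ROWS' [OPENING]. ROWS is JSON, a list of rows, each an object of numbers: "tx", "ty", "tz": the shift along the tool's x, y, z in cm; "twist": the turn about the tool's z in rad. In form: [{"tx": .., "ty": .., "tz": .., "twist": ..}, ...]. A call has 1 to 8 rows; each row shifts and turns the commanded pose from where the row before left it, along the tool's axes as they then stand; what a row does not reach is not made up. A row lasts 1/12 s, in which the tool goes at most 41.7 mm and 7.16 degrees, less where a joint would pass 70% of its speed; a pose out of reach is approached as far as the arm can. A call is refused whole if a number of a shift passes 4.17 or a number of a turn 0.125, either way. A call with a gripper value outside its range is refused whole. OPENING is the opening in per cent of the stroke, from 0 (shut) to 100 (fully open), set as the call begins (- or left out, the last holds). The fingers move at their own pace and stop on an object; the grip force is fixed at half the most. Time passes only in rows, so rows that do not move let the fingers close. It gives the time, the measured TCP pose, the force and the opening at its end, in the units of the state.
- r.state(): the state, without advancing time (a new reading comes with each control period).
- cams.grab_frame(name): name is "scene" or "top"; returns a dict with "img" (384x512x3 uint8, red, green, blue), "fov_y" (degrees; the focal length in pixels is half the picture's height over the tangent of half this angle, whatever the lens; pixels are square), "cx", "cy" (the principal point, pixels), "R" (3x3) and "t" (3): a world point X has camera coordinates R X + t. Camera axes: x right, y down, z forward; pixel columns grow to the right and rows downward; lengths in m; the calibration is good to about 2 mm. A picture is of the moment at which its call begins. There is no depth.
- finish_job(): hands the job in, once; it reports no verdict.
The state is a dict: "clock": time; "joints": joint angles; "qvel": joint speeds; "joint_efforts": joint torques, N m; "tcp_pos": TCP position; "tool_rot": TCP orientation; "ft_force": force on the tool from outside, world axes, zero at the start; "wrist_torque": the same for the moment, N m; "opening": finger opening in m.
Only numpy, scipy, OpenCV 4.12 (cv2) and the standard library are available. Lean on these libraries where they do the work, as an engineer would, in place of code of your own. Each camera call takes 0.05 s, during which the arm holds its last target. There are 200 camera calls.

## Working session

There is one attempt and no reset: what is moved stays moved. The work goes in short steps, Python scripts to look and compute and a shell command to move; the robot and the scene stay as the last step left them, time stands still between calls to the robot, and variables do not carry over. Pictures are saved under pics/ and viewed, about 8 in all and at most 12, crops included, and the job is handed in when it is done.

```bash
mkdir -p pics
python3 - <<'E'
from workcell import r,cams
import cv2,numpy as np,pickle
s=r.state();print({k:np.round(v,3).tolist() for k,v in s.items()})
D={}
for n in("scene","top"):
    f=cams.grab_frame(n);D[n]=f;cv2.imwrite(f"pics/{n}0.png",f["img"][:,:,::-1])
    print(n,f["fov_y"],f["cx"],f["cy"],np.round(f["R"],4).tolist(),np.round(f["t"],4).tolist())
pickle.dump(D,open("f0.pkl","wb"))
E
```

```text
{'clock': 0.0, 'joints': [0.95, 0.264, -0.049, 1.259, 0.0, 1.416], 'qvel': [0.002, 0.0, -0.0, -0.001, -0.001, -0.001], 'joint_efforts': [-0.0, -63.762, 38.456, 0.014, -0.0, -0.0], 'tcp_pos': [0.236, 0.469, 0.231], 'tool_rot': [0.231, 0.973, -0.001, -0.0], 'ft_force': [0.823, -0.751, -1.008], 'wrist_torque': [-0.019, 0.027, -0.025], 'opening': 0.085}
scene 51.43107530846761 252.98064979337627 193.32368401488918 [[0.6093, 0.7926, -0.0225], [0.4526, -0.371, -0.8109], [-0.651, 0.4839, -0.5848]] [-0.2778, -0.1667, 1.6227]
top 52.786007065760245 257.328960548043 187.9012146482107 [[0.021, -0.9998, 0.0025], [-0.9951, -0.0211, -0.0971], [0.0971, -0.0004, -0.9953]] [-0.0604, 0.5362, 1.433]
```

View pics/scene0.png

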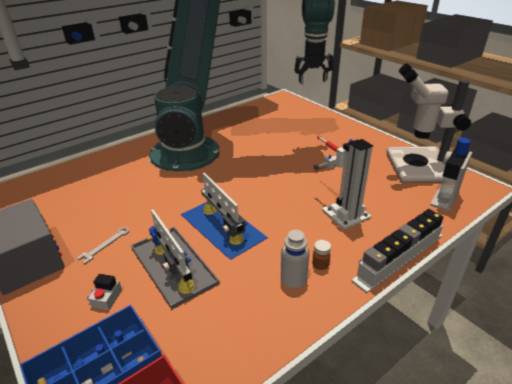

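View pics/top0.png

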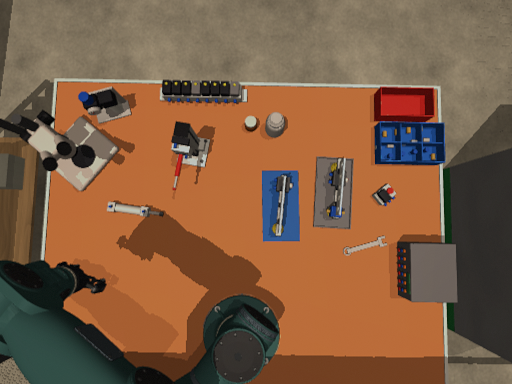

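The pictures show the lift at top (187,150) with the red pin arm pointing down to (177,190), the blue-mat beam at about (283,205), and the tray beam at (338,190). Next I enlarge both views for detail.

Run:
```python
import cv2,pickle,numpy as np
D=pickle.load(open("f0.pkl","rb"))
a=D["top"]["img"][110:245,160:360,::-1];b=D["scene"]["img"][130:305,130:390,::-1]
cv2.imwrite("pics/c1.png",cv2.resize(a,None,fx=4,fy=4,interpolation=cv2.INTER_CUBIC))
cv2.imwrite("pics/c2.png",cv2.resize(b,None,fx=3,fy=3,interpolation=cv2.INTER_CUBIC))
```

```text
(no output)
```

View pics/c1.png

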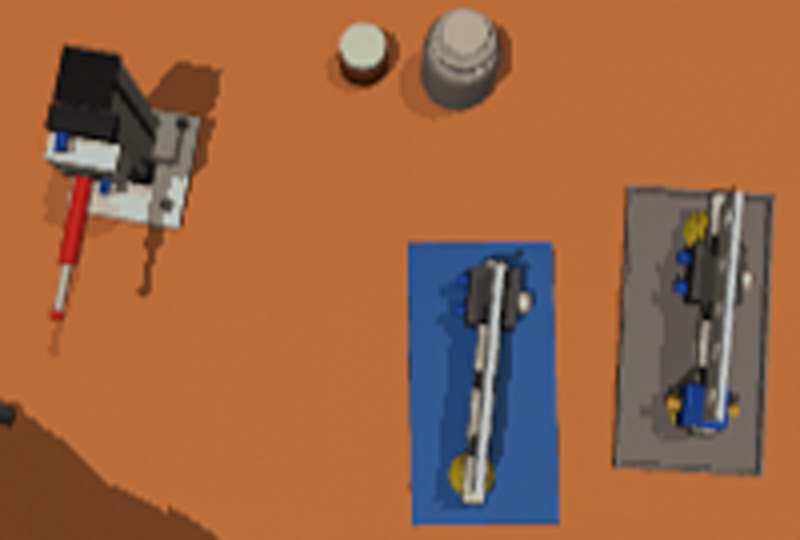

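View pics/c2.png

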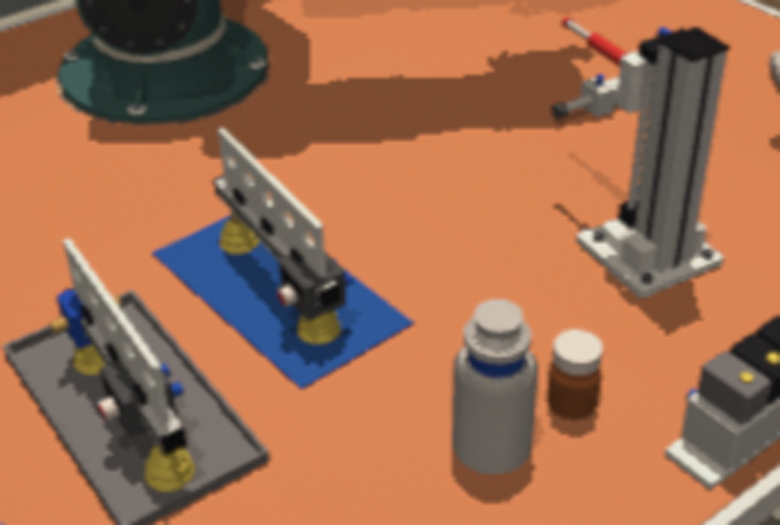

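Only the dark ejector is on the mat beam, so that is beam A with its ejector at the far (+x) end; the tray beam carries the blue filter. A's mass centre is 0.36·78/0.70 ≈ 40 mm, so it should hang from the +40 hole. Next I measure the pin and the plate.

```bash
cat > h.py <<'E'
import cv2,numpy as np,pickle
def f_(F): return 192/np.tan(np.radians(F["fov_y"])/2)
def ray(F,u,v):
    d=F["R"].T@np.array([(u-F["cx"])/f_(F),(v-F["cy"])/f_(F),1.]);return -F["R"].T@F["t"],d/np.linalg.norm(d)
def onz(F,u,v,z):
    c,d=ray(F,u,v);return c+d*(z-c[2])/d[2]
def onplane(F,u,v,p,n):
    c,d=ray(F,u,v);return c+d*(np.dot(n,p-c)/np.dot(n,d))
def proj(F,X):
    q=F["R"]@np.array(X)+F["t"];return np.array([F["cx"],F["cy"]])+f_(F)*q[:2]/q[2]
def red(F,lo,hi):
    m=np.zeros((384,512),np.uint8);h=cv2.cvtColor(F["img"],cv2.COLOR_RGB2HSV)
    k=((h[...,0]<6)|(h[...,0]>172))&(h[...,1]>170)&(h[...,2]>90)
    m[lo[1]:hi[1],lo[0]:hi[0]]=k[lo[1]:hi[1],lo[0]:hi[0]]*255;return m
E
python3 - <<'E'
from h import *
D=pickle.load(open("f0.pkl","rb"))
for n,lo,hi in(("top",(160,140),(200,195)),("scene",(310,130),(350,165))):
    F=D[n];m=red(F,lo,hi);k,l,st,ce=cv2.connectedComponentsWithStats(m)
    for i in range(1,k):
        if st[i,4]<3:continue
        ys,xs=np.nonzero(l==i);print(n,st[i],ce[i],onz(F,*ce[i],.2))
        if st[i,4]>20:
            vx,vy,x0,y0=cv2.fitLine(np.c_[xs,ys].astype(np.float32),cv2.DIST_L2,0,.01,.01).ravel()
            t=(xs-x0)*vx+(ys-y0)*vy;
            for e in(t.min(),t.max()):print('  end',onz(F,x0+vx*e,y0+vy*e,.2))
F=D["top"];h=cv2.cvtColor(F["img"],cv2.COLOR_RGB2HSV)
m=((h[...,1]<70)&(h[...,2]>140)).astype(np.uint8);w=m.copy();w[:]=0;w[168:242,262:300]=m[168:242,262:300]
ys,xs=np.nonzero(w);vx,vy,x0,y0=cv2.fitLine(np.c_[xs,ys].astype(np.float32),cv2.DIST_HUBER,0,.01,.01).ravel()
t=(xs-x0)*vx+(ys-y0)*vy
print(len(xs),[onz(F,x0+vx*e,y0+vy*e,.141) for e in(t.min(),t.max())])
for r_ in range(170,240,6):print(r_,xs[ys==r_],F["img"][r_,274:292].mean(1).astype(int))
b=((h[...,0]>100)&(h[...,0]<125)&(h[...,1]>130)).astype(np.uint8);b[:, :258]=0;b[:,305:]=0;b[:165]=0;b[245:]=0
rc=cv2.minAreaRect(np.argwhere(b)[:,::-1].astype(np.float32));print([onz(F,*p,.003) for p in cv2.boxPoints(rc)])
a=D["scene"]["img"][165:250,195:255,::-1]
cv2.imwrite("pics/c3.png",cv2.resize(a,None,fx=7,fy=7,interpolation=cv2.INTER_NEAREST))
E
```

```text
top [175 154   8  22  93] [178.35483871 164.93548387] [0.5918309  0.21616599 0.2       ]
  end [0.55697352 0.22151134 0.2       ]
  end [0.62926802 0.210425   0.2       ]
top [173 188   3   2   6] [174.  188.5] [0.51256198 0.22738285 0.2       ]
scene [326 141  12  10  55] [331.34545455 145.25454545] [0.57684346 0.21925559 0.2       ]
  end [0.55333182 0.22261853 0.2       ]
  end [0.59964413 0.21599434 0.2       ]
178 [array([ 0.36784455, -0.12375715,  0.141     ]), array([ 0.56993431, -0.14393839,  0.141     ])]
170 [] [105 105 105 105 105 105 105 108 116 115 115 115 115 115 115 115 115 115]
176 [284 285] [ 92  93  92  83  82  78  65  78 111 120 150 169 103  44  50  56  56  58]
182 [283 284] [ 68  67  54  40  71  56  54  53  70 143 196 124  36  60  71  70  48  52]
188 [283 284] [ 73  71  35  69  69  56  46  29  84 177 190  21  44  72  69  46  73  81]
194 [280 283 284] [ 72  74  73  73  69  82 154 111 135 195 134  42  57  66  97  94  95  94]
200 [279 280 282 283] [ 74  74  74  69  88 161 146  90 189 168  75  55  57  65  96  94  94  94]
206 [281 282] [ 74  74  75  73  50  23  66 159 193  61  56  58  65  98  95  94  94  94]
212 [278 279 281 282] [ 74  75  69  83 167 132 108 200 169  64  56  58  66  97  94  94  95  94]
218 [280 281] [ 75  74  88 125 110  98 173 192 109  55  59  66  98  95  95  95  95  94]
224 [277 280] [ 80  65  81 131 102 119 195 116  45  58  63  86  96  96  95  96  95  95]
230 [276 277 279 280] [101 102 161 147  96 189 178  92  67  68  97  97  95  95  96  95  95  96]
236 [] [74 64 63 75 84 74 77 87 95 96 96 95 95 95 96 95 95 95]
[array([ 0.60535656, -0.06566912,  0.003     ]), array([ 0.60831051, -0.20420955,  0.003     ]), array([ 0.34492395, -0.20704406,  0.003     ]), array([ 0.34208075, -0.07088171,  0.003     ])]
```

View pics/c3.png

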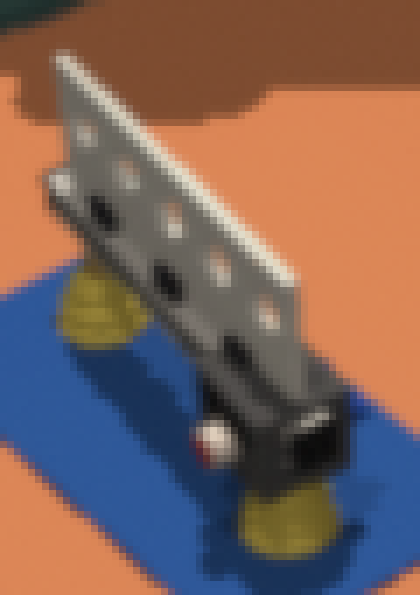

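The zoomed crop shows five holes running from (85,133) to (267,312) and the ejector at the near end in this view. The pin neck middle comes out near (0.536, 0.224). I cast the hole rays onto the plate plane to get the beam's position.

Run:
```python
from h import *
D=pickle.load(open("f0.pkl","rb"));F=D["scene"]
a=np.radians(-5.7);u=np.array([np.cos(a),np.sin(a),0]);n=np.array([-u[1],u[0],0]);p=np.array([.469,-.1338,.141])
H=[(85,133),(127,172),(172,218),(219,266),(267,312)]
P=[]
for x,y in H:
    q=onplane(F,(x+.5)/7-.5+195,(y+.5)/7-.5+165,p,n);P.append(q);print(np.round(q,4),"s=%.4f"%np.dot(q-p,u))
P=np.array(P);m=P.mean(0);print("mid",m)
from workcell import r
s=r.state();T=s["tcp_pos"];q=s["tool_rot"]
from scipy.spatial.transform import Rotation as Ro
R=Ro.from_quat(q).as_matrix();g=np.array([m[0],m[1],.108])+.016*u
print("goal",g,"tool-frame cm",R.T@(g-T)*100, "tooly yaw",np.degrees(np.arctan2(R[1,1],R[0,1])))
```

```text
[ 0.3846 -0.1254  0.1042] s=-0.0848
[ 0.4261 -0.1295  0.1074] s=-0.0431
[ 0.468  -0.1337  0.1081] s=-0.0010
[ 0.5096 -0.1379  0.1088] s=0.0408
[ 0.5502 -0.1419  0.1112] s=0.0816
mid [ 0.46770548 -0.13367079  0.10794237]
goal [ 0.48362637 -0.13525991  0.108     ] tool-frame cm [-49.29056105 -42.82497056  12.32107962] tooly yaw 63.31090513637068
```

```bash
M='python3 -m pendant'
$M '[{"tx":-2.05,"ty":-1.78},{"tx":-2.05,"ty":-1.78},{"tx":-2.05,"ty":-1.78},{"tx":-2.05,"ty":-1.78},{"tx":-2.05,"ty":-1.78},{"tx":-2.05,"ty":-1.78},{"tx":-2.05,"ty":-1.78},{"tx":-2.05,"ty":-1.78}]' 100
$M '[{"tx":-2.05,"ty":-1.78},{"tx":-2.05,"ty":-1.78},{"tx":-2.05,"ty":-1.78},{"tx":-2.05,"ty":-1.78},{"tx":-2.05,"ty":-1.78},{"tx":-2.05,"ty":-1.78},{"tx":-2.05,"ty":-1.78},{"tx":-2.05,"ty":-1.78}]'
$M '[{"tx":-2.05,"ty":-1.78},{"tx":-2.05,"ty":-1.78},{"tx":-2.05,"ty":-1.78},{"tx":-2.05,"ty":-1.78},{"tx":-2.05,"ty":-1.78},{"tx":-2.05,"ty":-1.78},{"tx":-2.05,"ty":-1.78},{"tx":-2.05,"ty":-1.78}]'
$M '[{"twist":-0.122},{"twist":-0.122},{"twist":-0.122},{},{}]'
```

```text
invalid input at $[0]: expected keys tx, ty, tz, twist
invalid input at $[0]: expected keys tx, ty, tz, twist
invalid input at $[0]: expected keys tx, ty, tz, twist
invalid input at $[0]: expected keys tx, ty, tz, twist
```

All four keys are required in every row.

```bash
M='python3 -m pendant'
$M '[{"tx":-3.1,"ty":-2.7,"tz":0,"twist":0},{"tx":-3.1,"ty":-2.7,"tz":0,"twist":0},{"tx":-3.1,"ty":-2.7,"tz":0,"twist":0},{"tx":-3.1,"ty":-2.7,"tz":0,"twist":0},{"tx":-3.1,"ty":-2.7,"tz":0,"twist":0},{"tx":-3.1,"ty":-2.7,"tz":0,"twist":0},{"tx":-3.1,"ty":-2.7,"tz":0,"twist":0},{"tx":-3.1,"ty":-2.7,"tz":0,"twist":0}]' 100
$M '[{"tx":-3.1,"ty":-2.7,"tz":0,"twist":0},{"tx":-3.1,"ty":-2.7,"tz":0,"twist":0},{"tx":-3.1,"ty":-2.7,"tz":0,"twist":0},{"tx":-3.1,"ty":-2.7,"tz":0,"twist":0},{"tx":-3.1,"ty":-2.7,"tz":0,"twist":0},{"tx":-3.1,"ty":-2.7,"tz":0,"twist":0},{"tx":-3.1,"ty":-2.7,"tz":0,"twist":0},{"tx":-2.8,"ty":-2.4,"tz":0,"twist":0}]'
$M '[{"tx":0,"ty":0,"tz":0,"twist":-0.122},{"tx":0,"ty":0,"tz":0,"twist":-0.122},{"tx":0,"ty":0,"tz":0,"twist":-0.122},{"tx":0,"ty":0,"tz":0,"twist":0},{"tx":0,"ty":0,"tz":0,"twist":0}]'
```

```text
clock: 0.77
tcp_pos: [0.3604, 0.1628, 0.2313]
tool_rot: [0.231, 0.973, 0.0, 0.0]
ft_force: [1.0, 0.7, -0.3]
opening: 0.0851
clock: 1.43
tcp_pos: [0.4839, -0.1382, 0.231]
tool_rot: [0.231, 0.973, -0.0, -0.0]
ft_force: [-0.1, 0.9, -0.2]
opening: 0.0853
clock: 1.85
tcp_pos: [0.4835, -0.1356, 0.2311]
tool_rot: [0.052, 0.999, 0.0, -0.0]
ft_force: [-0.6, 0.2, -0.1]
opening: 0.0854
```

```bash
M='python3 -m pendant'
$M '[{"tx":0,"ty":0,"tz":2,"twist":0},{"tx":0,"ty":0,"tz":2,"twist":0},{"tx":0,"ty":0,"tz":2,"twist":0},{"tx":0,"ty":0,"tz":2,"twist":0},{"tx":0,"ty":0,"tz":2,"twist":0},{"tx":0,"ty":0,"tz":1.3,"twist":0},{"tx":0,"ty":0,"tz":1,"twist":0},{"tx":0,"ty":0,"tz":0,"twist":0}]'
$M '[{"tx":0,"ty":0,"tz":0,"twist":0},{"tx":0,"ty":0,"tz":0,"twist":0},{"tx":0,"ty":0,"tz":0,"twist":0},{"tx":0,"ty":0,"tz":0,"twist":0},{"tx":0,"ty":0,"tz":0,"twist":0},{"tx":0,"ty":0,"tz":0,"twist":0},{"tx":0,"ty":0,"tz":0,"twist":0},{"tx":0,"ty":0,"tz":0,"twist":0}]' 0
$M '[{"tx":0,"ty":0,"tz":0,"twist":0},{"tx":0,"ty":0,"tz":0,"twist":0},{"tx":0,"ty":0,"tz":0,"twist":0},{"tx":0,"ty":0,"tz":0,"twist":0},{"tx":0,"ty":0,"tz":0,"twist":0},{"tx":0,"ty":0,"tz":0,"twist":0}]'
python3 - <<'E'
from h import *
from workcell import cams
D={n:cams.grab_frame(n) for n in("scene","top")};pickle.dump(D,open("f1.pkl","wb"))
a=cv2.resize(D["scene"]["img"][150:250,190:260,::-1],None,fx=5.5,fy=5.5,interpolation=cv2.INTER_NEAREST)
b=cv2.resize(D["top"]["img"][160:260,250:320,::-1],None,fx=5.5,fy=5.5,interpolation=cv2.INTER_NEAREST)
cv2.imwrite("pics/g1.png",np.hstack([a,b]))
E
```

```text
clock: 2.52
tcp_pos: [0.4826, -0.135, 0.1066]
tool_rot: [0.052, 0.999, 0.001, -0.001]
ft_force: [-0.1, 0.5, -0.1]
opening: 0.0851
clock: 3.18
tcp_pos: [0.4837, -0.1356, 0.1085]
tool_rot: [0.05, 0.999, 0.0, 0.0]
ft_force: [0.7, 1.0, 4.6]
opening: 0.0052
clock: 3.68
tcp_pos: [0.4837, -0.1356, 0.1085]
tool_rot: [0.05, 0.999, 0.0, 0.0]
ft_force: [0.3, 2.8, 5.3]
opening: 0.0055
```

View pics/g1.png

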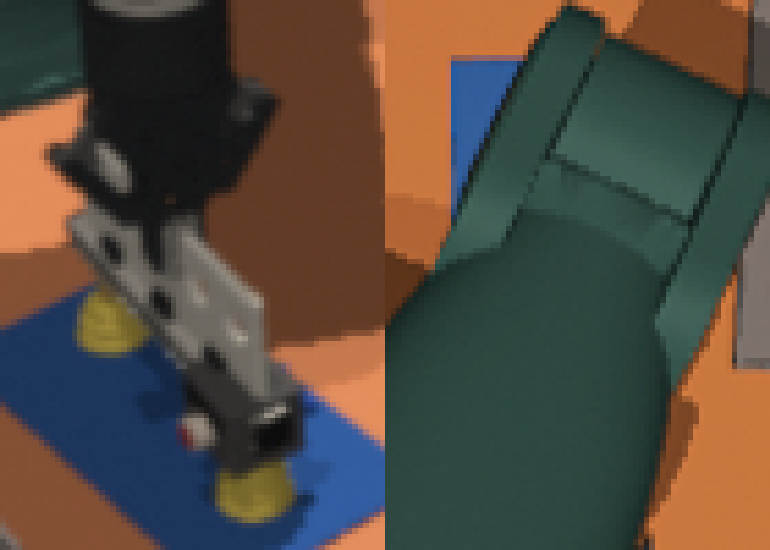

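The plate is gripped (opening 5.5 mm). The left half of the picture shows the fingers beside the +40 hole at (199,292), with the +80 hole at (240,332). I cast those two onto the gripped plate's plane.

Run:
```python
from h import *
D=pickle.load(open("f1.pkl","rb"));F=D["scene"]
T=np.array([.4837,-.1356,.1085]);a=-2*np.arcsin(.050);u=np.array([np.cos(a),np.sin(a),0]);n=np.array([-u[1],u[0],0])
for x,y in[(199,292),(240,332),(267,296),(267,398)]:
    q=onplane(F,(x+.5)/5.5-.5+190,(y+.5)/5.5-.5+150,T,n);print(np.round(q,4),"s from TCP %.4f"%np.dot(q-T,u))
for s in(.01,.024,.034):print(s,(proj(F,np.r_[(T+s*u)[:2],.115])-[190,150])*5.5)
# top-edge of plate end corner, finger
print(proj(F,T)*1,(proj(F,T)-[190,150])*5.5)
# cups yellow
h=cv2.cvtColor(F["img"],cv2.COLOR_RGB2HSV);m=((h[...,0]>20)&(h[...,0]<34)&(h[...,1]>150)).astype(np.uint8)
m[:190]=0;m[250:]=0;m[:,:195]=0;m[:,255:]=0
k,l,st,ce=cv2.connectedComponentsWithStats(m)
for i in range(1,k):
    if st[i,4]>20:print(st[i],[onz(F,c,st[i,1]+st[i,3]-.5,.003) for c in [st[i,0]+(st[i,2]-1)/2]])
```

```text
[ 0.5097 -0.1382  0.1086] s from TCP 0.0261
[ 0.5537 -0.1426  0.1108] s from TCP 0.0704
[ 0.5851 -0.1458  0.1541] s from TCP 0.1019
[ 0.579  -0.1452  0.0844] s from TCP 0.0958
0.01 [181.50074385 264.96766222]
0.024 [194.08365277 278.11159246]
0.034 [203.20187735 287.636362  ]
[221.54055084 198.26565116] [173.47302962 265.46108138]
[205 203  11  10  73] [array([ 0.40127557, -0.13407162,  0.003     ])]
[230 235  12   9  83] [array([ 0.57288834, -0.15477094,  0.003     ])]
```

```bash
M='python3 -m pendant'
$M '[{"tx":0,"ty":0,"tz":-0.5,"twist":0},{"tx":0,"ty":0,"tz":-1.5,"twist":0},{"tx":0,"ty":0,"tz":-1.5,"twist":0},{"tx":0,"ty":0,"tz":-1.5,"twist":0},{"tx":0,"ty":0,"tz":-1.5,"twist":0},{"tx":0,"ty":0,"tz":-1.5,"twist":0},{"tx":0,"ty":0,"tz":-0.5,"twist":0},{"tx":0,"ty":0,"tz":0,"twist":0}]'
$M '[{"tx":0.3,"ty":1,"tz":0,"twist":0},{"tx":0.7,"ty":2,"tz":0,"twist":0},{"tx":0.8,"ty":2.3,"tz":0,"twist":0},{"tx":0.9,"ty":2.5,"tz":0,"twist":0},{"tx":0.9,"ty":2.5,"tz":0,"twist":0},{"tx":0.9,"ty":2.5,"tz":0,"twist":0},{"tx":0.7,"ty":2,"tz":0,"twist":0},{"tx":0.4,"ty":1.2,"tz":0,"twist":0}]'
$M '[{"tx":0,"ty":0,"tz":0,"twist":-0.06},{"tx":0,"ty":0,"tz":0,"twist":-0.1},{"tx":0,"ty":0,"tz":0,"twist":-0.1},{"tx":0,"ty":0,"tz":0,"twist":-0.1},{"tx":0,"ty":0,"tz":0,"twist":-0.1},{"tx":0,"ty":0,"tz":0,"twist":-0.1},{"tx":0,"ty":0,"tz":0,"twist":-0.1},{"tx":0,"ty":0,"tz":0,"twist":-0.1}]'
$M '[{"tx":0,"ty":0,"tz":0,"twist":-0.1},{"tx":0,"ty":0,"tz":0,"twist":-0.1},{"tx":0,"ty":0,"tz":0,"twist":-0.1},{"tx":0,"ty":0,"tz":0,"twist":-0.1},{"tx":0,"ty":0,"tz":0,"twist":-0.1},{"tx":0,"ty":0,"tz":0,"twist":-0.1},{"tx":0,"ty":0,"tz":0,"twist":-0.1},{"tx":0,"ty":0,"tz":0,"twist":-0.06}]'
$M '[{"tx":0,"ty":0,"tz":0,"twist":0},{"tx":0,"ty":0,"tz":0,"twist":0},{"tx":0,"ty":0,"tz":0,"twist":0}]'
```

```text
clock: 4.45
tcp_pos: [0.4838, -0.1358, 0.1939]
tool_rot: [0.05, 0.999, -0.0, 0.0]
ft_force: [-0.3, -0.3, -6.9]
opening: 0.0052
clock: 5.12
tcp_pos: [0.442, 0.0314, 0.1922]
tool_rot: [0.049, 0.999, 0.0, -0.001]
ft_force: [-0.7, -1.2, -6.7]
opening: 0.0052
clock: 5.78
tcp_pos: [0.4429, 0.0295, 0.1921]
tool_rot: [-0.327, 0.945, 0.0, -0.001]
ft_force: [-0.4, 0.3, -6.9]
opening: 0.005
clock: 6.45
tcp_pos: [0.4429, 0.0295, 0.1921]
tool_rot: [-0.654, 0.756, 0.001, -0.001]
ft_force: [0.1, 0.4, -7.7]
opening: 0.0056
clock: 6.7
tcp_pos: [0.4435, 0.0293, 0.1928]
tool_rot: [-0.651, 0.759, 0.0, -0.0]
ft_force: [0.7, -0.9, -6.5]
opening: 0.0052
```

```bash
M='python3 -m pendant'
$M '[{"tx":-1.2,"ty":0,"tz":0,"twist":0},{"tx":-2.5,"ty":0,"tz":0,"twist":0},{"tx":-2.8,"ty":0,"tz":0,"twist":0},{"tx":-2.8,"ty":0,"tz":0,"twist":0},{"tx":-2.8,"ty":0,"tz":0,"twist":0},{"tx":-2.6,"ty":0,"tz":0,"twist":0},{"tx":-2.2,"ty":-0.2,"tz":0,"twist":0},{"tx":-1.1,"ty":0,"tz":0,"twist":0}]'
$M '[{"tx":0,"ty":0,"tz":0,"twist":0},{"tx":0,"ty":0,"tz":0,"twist":0},{"tx":0,"ty":0,"tz":0,"twist":0}]'
python3 - <<'E'
from h import *
from workcell import cams,r
s=r.state();print(s["tcp_pos"],s["tool_rot"])
D={n:cams.grab_frame(n) for n in("scene","top")};pickle.dump((D,s),open("f2.pkl","wb"))
a=cv2.resize(D["scene"]["img"][95:195,245:345,::-1],None,fx=5,fy=5,interpolation=cv2.INTER_NEAREST)
b=cv2.resize(D["top"]["img"][140:240,150:210,::-1],None,fx=5,fy=5,interpolation=cv2.INTER_NEAREST)
cv2.imwrite("pics/p1.png",np.hstack([a,b]))
E
```

```text
clock: 7.37
tcp_pos: [0.473, 0.2091, 0.1929]
tool_rot: [-0.652, 0.758, 0.0, 0.0]
ft_force: [0.3, 0.0, -7.4]
opening: 0.0052
clock: 7.62
tcp_pos: [0.4725, 0.2062, 0.1931]
tool_rot: [-0.652, 0.759, -0.0, -0.0]
ft_force: [0.0, -0.5, -7.1]
opening: 0.0049
[0.47254943 0.20617445 0.19306725] [-6.51546871e-01  7.58608300e-01 -1.02847794e-05 -3.48206618e-04]
```

View pics/p1.png

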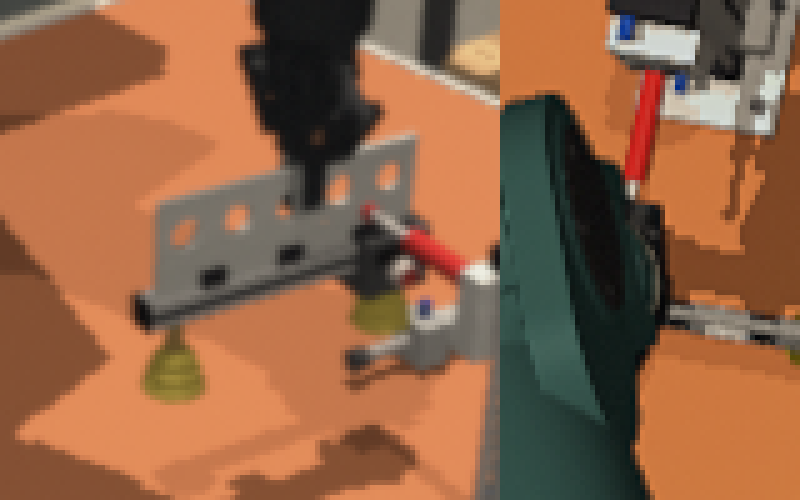

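The crop shows the plate in front of the pin: holes at (183,233), (237,218), (340,188) and (387,176), red head at (370,211). I work out the hole-to-pin offset, and identify the grey arm at (400,340).

Run:
```python
from h import *
D,s=pickle.load(open("f2.pkl","rb"));F=D["scene"];Tp=D["top"]
for u,v in((107,207),(165,213)):
    q=onz(Tp,u,v,.02);print("cyl end",q,"in crop",(proj(F,q)-[245,95])*5)
T=s["tcp_pos"];q=s["tool_rot"];y=np.array([2*q[0]*q[1],q[1]**2-q[0]**2,0]);n=y;u=np.array([y[1],-y[0],0]);print("u",u)
h=cv2.cvtColor(F["img"],cv2.COLOR_RGB2HSV);m=((h[...,0]<20)&(h[...,1]>95)&(h[...,2]>120)).astype(np.float32)
for x,yy in[(183,233),(237,218),(340,188),(387,176)]:
    cx,cy=x/5+245,yy/5+95
    a=slice(int(cy)-5,int(cy)+6);b=slice(int(cx)-4,int(cx)+5);Y,X=np.mgrid[a,b]
    w=np.clip((h[a,b,1].astype(float)-40)/100,0,1)*((abs(X-cx)<4)&(abs(Y-cy)<5))
    c=(w*X).sum()/w.sum(),(w*Y).sum()/w.sum()
    for nm,pp in(("cent",c),("eye",((x+.5)/5-.5+245,(yy+.5)/5-.5+95))):
        P=onplane(F,*pp,T,n);print(nm,np.round(pp,1),"s %.4f"%np.dot(P-T,u),"z %.4f"%P[2])
m=red(F,(310,130),(350,165));k,l,st,ce=cv2.connectedComponentsWithStats(m)
for i in range(1,k):
    print("red",st[i],ce[i],onz(F,*ce[i],.2))
# expected head & hole in px
print("pin head proj",proj(F,[.5126,.2274,.2]),"neck arm joint",proj(F,[.5555,.2212,.2]))
for sd in(-.0945,-.0545,.0255,.0655):
    print("hole proj",sd,proj(F,np.r_[(T+sd*u)[:2],T[2]+.0065]))
```

```text
cyl end [0.45373012 0.51540378 0.02      ] in crop [558.02207414 276.74969102]
cyl end [0.43578123 0.29616967 0.02      ] in crop [340.91371121 362.18380177]
u [0.15097323 0.98853773 0.        ]
cent [281.3 141. ] s -0.0907 z 0.2015
eye [281.2 141.2] s -0.0910 z 0.2010
cent [291.8 138. ] s -0.0512 z 0.2014
eye [292.  138.2] s -0.0502 z 0.2004
cent [312.2 132.2] s 0.0289 z 0.2008
eye [312.6 132.2] s 0.0305 z 0.2003
cent [322.  129.7] s 0.0688 z 0.1991
eye [322.  129.8] s 0.0688 z 0.1989
red [326 141  12  10  55] [331.34545455 145.25454545] [0.57684346 0.21925559 0.2       ]
red [326 150   2   2   3] [326.33333333 150.33333333] [0.58905907 0.18450725 0.2       ]
pin head proj [318.38292663 136.98810363] neck arm joint [326.76324541 142.51615684]
hole proj -0.0945 [280.25953996 141.8796967 ]
hole proj -0.0545 [290.86503775 138.76697409]
hole proj 0.0255 [311.33635848 132.75862405]
hole proj 0.0655 [321.21917991 129.85800756]
```

The grey arm is the cylinder lying on the bench, below the beam, so it is no obstacle. The hole is laterally within about 1.4 mm of the pin axis. I shift 1 mm and advance slowly over the head.

```bash
M='python3 -m pendant'
$M '[{"tx":0.1,"ty":-0.5,"tz":0,"twist":0},{"tx":0,"ty":-0.8,"tz":0,"twist":0},{"tx":0,"ty":-0.8,"tz":0,"twist":0},{"tx":0,"ty":-0.5,"tz":0,"twist":0},{"tx":0,"ty":0,"tz":0,"twist":0},{"tx":0,"ty":0,"tz":0,"twist":0}]'
$M '[{"tx":0,"ty":-0.3,"tz":0,"twist":0},{"tx":0,"ty":-0.3,"tz":0,"twist":0},{"tx":0,"ty":-0.2,"tz":0,"twist":0},{"tx":0,"ty":0,"tz":0,"twist":0},{"tx":0,"ty":0,"tz":0,"twist":0}]'
python3 - <<'E'
from h import *
from workcell import cams,r
s=r.state();print(s["tcp_pos"],s["ft_force"],s["wrist_torque"])
D={n:cams.grab_frame(n) for n in("scene","top")};pickle.dump((D,s),open("f3.pkl","wb"))
cv2.imwrite("pics/p2.png",cv2.resize(D["scene"]["img"][105:175,280:350,::-1],None,fx=8,fy=8,interpolation=cv2.INTER_NEAREST))
E
```

```text
clock: 8.22
tcp_pos: [0.4987, 0.2017, 0.193]
tool_rot: [-0.652, 0.758, 0.0, -0.0]
ft_force: [0.6, 0.1, -6.4]
opening: 0.0052
clock: 8.63
tcp_pos: [0.5063, 0.2007, 0.1933]
tool_rot: [-0.652, 0.758, 0.0, -0.0]
ft_force: [-0.2, 0.3, -7.0]
opening: 0.0051
[0.50628078 0.20072532 0.19325217] [-0.1934161   0.30838156 -6.99701808] [-0.22361245  0.05735785 -0.02132587]
```

View pics/p2.png

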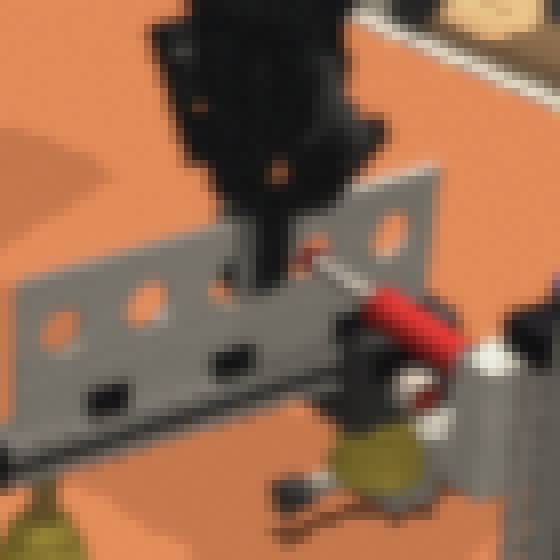

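The head at (303,258) is just entering the +40 hole, which should be near (309,256). I check the offset numerically.

Run:
```python
from h import *
D,s=pickle.load(open("f3.pkl","rb"));F=D["scene"];h=cv2.cvtColor(F["img"],cv2.COLOR_RGB2HSV)
T=s["tcp_pos"];q=s["tool_rot"];n=np.array([2*q[0]*q[1],q[1]**2-q[0]**2,0]);u=np.array([n[1],-n[0],0])
S=[]
for x,y,i in[(62,329,-80),(148,303,-40),(391,232,80)]:
    cx,cy=x/8+280,y/8+105
    a=slice(int(cy)-5,int(cy)+7);b=slice(int(cx)-5,int(cx)+7);Y,X=np.mgrid[a,b]
    w=np.clip((h[a,b,1].astype(float)-40)/100,0,1)*((abs(X-cx)<4.2)&(abs(Y-cy)<5))
    P=onplane(F,(w*X).sum()/w.sum(),(w*Y).sum()/w.sum(),T,n);S.append(np.dot(P-T,u)-i/1e3+.04);print(i,S[-1],P[2])
s40=np.mean(S);hole=T+s40*u;hole[2]=T[2]+.0065;print("hole",hole,(proj(F,hole)-[280,105]+.5)*8-.5)
for n_ in("scene","top"):
  G=D[n_];m=red(G,*(((315,130),(345,155)) if n_=="scene" else ((160,145),(200,176))))
  k,l,st,ce=cv2.connectedComponentsWithStats(m);i=1+np.argmax(st[1:,4]);ys,xs=np.nonzero(l==i)
  vx,vy,x0,y0=cv2.fitLine(np.c_[xs,ys].astype(np.float32),cv2.DIST_L2,0,.01,.01).ravel()
  A,B=onz(G,x0,y0,.2),onz(G,x0+5*vx,y0+5*vy,.2);d=(B-A)/np.linalg.norm(B-A)
  p=A+d*np.dot(n,T-A)/np.dot(n,d);print(n_,A,"angle",np.degrees(np.arctan(d[1]/d[0])),"axis at plate, s:",np.dot(p-T,u),
   "with -8.3:",(lambda e:np.dot(A+e*np.dot(n,T-A)/np.dot(n,e)-T,u))(np.array([.9895,-.1444,0])))
  for j in range(1,k): print("  ",st[j],ce[j])
print("plate x",(T+s40*u))
```

```text
-80 0.02924285583469407 0.20131874664248461
-40 0.029008637929857972 0.20152054227851812
80 0.031607794652738226 0.19831813255512554
hole [0.51077459 0.23033939 0.19975217] [312.4776246 256.1123235]
scene [0.57716905 0.21880159 0.2       ] angle -7.675332767268981 axis at plate, s: 0.027385916846427594 with -8.3: 0.028123731884799642
   [326 141  12  10  53] [331.32075472 145.33962264]
   [333 154   1   1   1] [333. 154.]
top [0.6054232  0.21337112 0.2       ] angle -4.2415070685268885 axis at plate, s: 0.020002412046376712 with -8.3: 0.026830135215405206
   [177 154   6  16  56] [179.35714286 160.92857143]
plate x [0.51077459 0.23033939 0.19325217]
```

```bash
M='python3 -m pendant'
$M '[{"tx":0.2,"ty":0,"tz":0,"twist":0},{"tx":0,"ty":-0.2,"tz":0,"twist":0},{"tx":0,"ty":-0.2,"tz":0,"twist":0},{"tx":0,"ty":0,"tz":0,"twist":0},{"tx":0,"ty":0,"tz":0,"twist":0}]'
$M '[{"tx":0,"ty":-0.3,"tz":0,"twist":0},{"tx":0,"ty":-0.3,"tz":0,"twist":0},{"tx":0,"ty":-0.3,"tz":0,"twist":0},{"tx":0,"ty":0,"tz":0,"twist":0},{"tx":0,"ty":0,"tz":0,"twist":0}]'
$M '[{"tx":0,"ty":-0.4,"tz":0,"twist":0},{"tx":0,"ty":-0.4,"tz":0,"twist":0},{"tx":0,"ty":-0.4,"tz":0,"twist":0},{"tx":0,"ty":0,"tz":0,"twist":0},{"tx":0,"ty":0,"tz":0,"twist":0}]'
python3 - <<'E'
from h import *
from workcell import cams,r
s=r.state();print(s["tcp_pos"],s["ft_force"],s["wrist_torque"])
D={n:cams.grab_frame(n) for n in("scene","top")};pickle.dump((D,s),open("f4.pkl","wb"))
cv2.imwrite("pics/p3.png",cv2.resize(D["scene"]["img"][105:175,280:350,::-1],None,fx=8,fy=8,interpolation=cv2.INTER_NEAREST))
E
```

```text
clock: 9.15
tcp_pos: [0.5101, 0.1981, 0.1933]
tool_rot: [-0.652, 0.758, 0.0, 0.0]
ft_force: [-0.0, -0.9, -7.6]
opening: 0.005
clock: 9.57
tcp_pos: [0.519, 0.1967, 0.1932]
tool_rot: [-0.652, 0.758, 0.0, -0.0]
ft_force: [-0.7, -0.2, -7.2]
opening: 0.0053
clock: 9.98
tcp_pos: [0.5309, 0.1949, 0.1932]
tool_rot: [-0.652, 0.758, 0.0, -0.0]
ft_force: [0.3, 0.9, -7.4]
opening: 0.0054
[0.53090456 0.19488417 0.19315194] [ 0.30429389  0.94950925 -7.42571677] [-0.22506873  0.03289299  0.00712408]
```

View pics/p3.png

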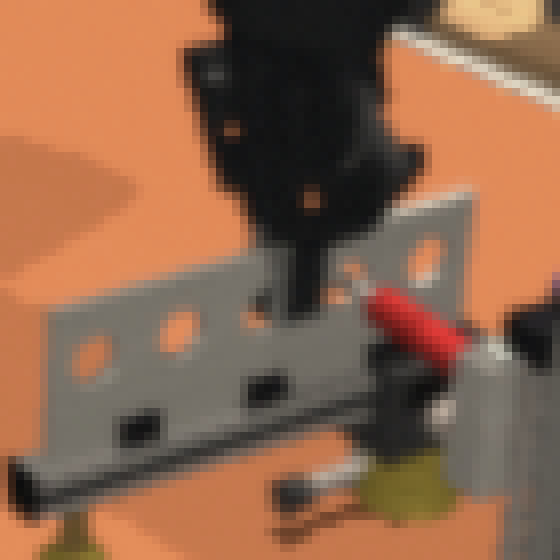

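The neck now passes centrally through the +40 hole with no contact force. Next I lower until the pin carries the beam.

```bash
M='python3 -m pendant'
$M '[{"tx":0,"ty":0,"tz":0.2,"twist":0},{"tx":0,"ty":0,"tz":0.2,"twist":0},{"tx":0,"ty":0,"tz":0.1,"twist":0},{"tx":0,"ty":0,"tz":0,"twist":0},{"tx":0,"ty":0,"tz":0,"twist":0}]'
$M '[{"tx":0,"ty":0,"tz":0.1,"twist":0},{"tx":0,"ty":0,"tz":0,"twist":0},{"tx":0,"ty":0,"tz":0,"twist":0},{"tx":0,"ty":0,"tz":0,"twist":0}]'
```

```text
clock: 10.5
tcp_pos: [0.5306, 0.195, 0.1882]
tool_rot: [-0.652, 0.758, 0.0, -0.0]
ft_force: [0.2, 0.0, -6.1]
opening: 0.0052
clock: 10.83
tcp_pos: [0.5308, 0.195, 0.1875]
tool_rot: [-0.652, 0.758, -0.0, 0.0]
ft_force: [-0.7, -0.3, -1.9]
opening: 0.005
```

```bash
M='python3 -m pendant'
$M '[{"tx":0,"ty":0,"tz":0.04,"twist":0},{"tx":0,"ty":0,"tz":0,"twist":0},{"tx":0,"ty":0,"tz":0,"twist":0}]'
$M '[{"tx":0,"ty":0,"tz":0,"twist":0},{"tx":0,"ty":0,"tz":0,"twist":0},{"tx":0,"ty":0,"tz":0,"twist":0},{"tx":0,"ty":0,"tz":0,"twist":0},{"tx":0,"ty":0,"tz":0,"twist":0},{"tx":0,"ty":0,"tz":0,"twist":0},{"tx":0,"ty":0,"tz":0,"twist":0},{"tx":0,"ty":0,"tz":0,"twist":0}]' 45
```

```text
clock: 11.08
tcp_pos: [0.5308, 0.195, 0.1873]
tool_rot: [-0.652, 0.758, -0.0, 0.0]
ft_force: [-1.6, -0.6, 4.3]
opening: 0.0049
clock: 11.75
tcp_pos: [0.5307, 0.195, 0.1869]
tool_rot: [-0.652, 0.758, -0.0, -0.0]
ft_force: [-0.1, -0.2, 0.3]
opening: 0.0382
```

```bash
M='python3 -m pendant'
$M '[{"tx":0,"ty":0,"tz":-0.5,"twist":0},{"tx":0,"ty":0,"tz":-1,"twist":0},{"tx":0,"ty":0,"tz":-1.5,"twist":0},{"tx":0,"ty":0,"tz":-1.5,"twist":0},{"tx":0,"ty":0,"tz":-1.5,"twist":0},{"tx":0,"ty":0,"tz":-1.5,"twist":0},{"tx":0,"ty":0,"tz":-1.5,"twist":0},{"tx":0,"ty":0,"tz":-1.5,"twist":0}]'
$M '[{"tx":0,"ty":2,"tz":0,"twist":0},{"tx":2,"ty":2,"tz":0,"twist":0},{"tx":3,"ty":2,"tz":0,"twist":0},{"tx":3,"ty":1,"tz":0,"twist":0},{"tx":3,"ty":1,"tz":0,"twist":0},{"tx":3,"ty":1,"tz":0,"twist":0},{"tx":3,"ty":0,"tz":0,"twist":0},{"tx":3,"ty":0,"tz":0,"twist":0}]'
python3 - <<'E'
from h import *
from workcell import cams,r
D={n:cams.grab_frame(n) for n in("scene","top")};pickle.dump((D,r.state()),open("f5.pkl","wb"))
a=cv2.resize(D["scene"]["img"][105:205,270:370,::-1],None,fx=4,fy=4,interpolation=cv2.INTER_NEAREST)
b=cv2.resize(D["top"]["img"][140:240,145:245,::-1],None,fx=4,fy=4,interpolation=cv2.INTER_NEAREST)
cv2.imwrite("pics/e1.png",np.hstack([a,b]))
E
```

```text
clock: 12.42
tcp_pos: [0.5306, 0.195, 0.293]
tool_rot: [-0.652, 0.758, -0.0, 0.0]
ft_force: [0.3, -0.1, -0.7]
opening: 0.0383
clock: 13.08
tcp_pos: [0.4108, 0.0097, 0.2926]
tool_rot: [-0.652, 0.758, -0.0, 0.0]
ft_force: [1.4, 1.2, -0.7]
opening: 0.0384
```

View pics/e1.png

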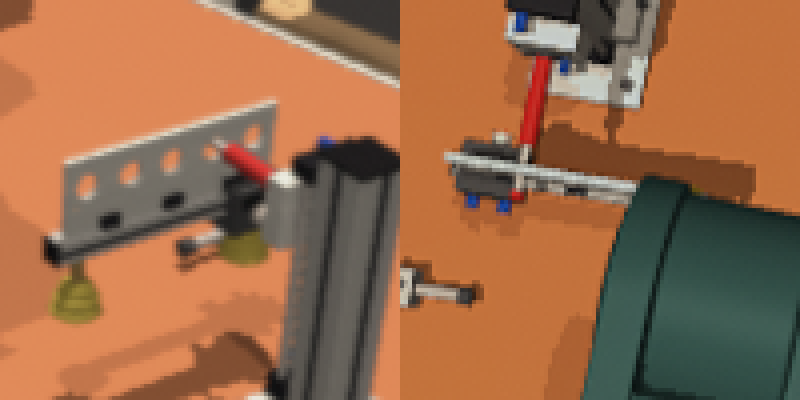

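The beam hangs by the +40 hole with the neck visible at (215,147) and the gripper clear. I let it settle, then check level and stillness numerically.

```bash
M='python3 -m pendant'
$M '[{"tx":0,"ty":0,"tz":0,"twist":0},{"tx":0,"ty":0,"tz":0,"twist":0},{"tx":0,"ty":0,"tz":0,"twist":0},{"tx":0,"ty":0,"tz":0,"twist":0},{"tx":0,"ty":0,"tz":0,"twist":0},{"tx":0,"ty":0,"tz":0,"twist":0},{"tx":0,"ty":0,"tz":0,"twist":0},{"tx":0,"ty":0,"tz":0,"twist":0}]' >/dev/null
$M '[{"tx":0,"ty":0,"tz":0,"twist":0},{"tx":0,"ty":0,"tz":0,"twist":0},{"tx":0,"ty":0,"tz":0,"twist":0},{"tx":0,"ty":0,"tz":0,"twist":0},{"tx":0,"ty":0,"tz":0,"twist":0},{"tx":0,"ty":0,"tz":0,"twist":0},{"tx":0,"ty":0,"tz":0,"twist":0},{"tx":0,"ty":0,"tz":0,"twist":0}]'
python3 - <<'E'
from h import *
from workcell import cams
import time
F0=pickle.load(open("f5.pkl","rb"))[0]["scene"];D={n:cams.grab_frame(n) for n in("scene","top")};F1=D["scene"]
F2=cams.grab_frame("scene")
n=np.array([-.988,.151,0]);u=np.array([.151,.988,0]);T=np.array([.5308,.195,.187])
for F in(F0,F1,F2):
    h=cv2.cvtColor(F["img"],cv2.COLOR_RGB2HSV);Q=[]
    for x,y in((86,187),(128,173),(171,160),(254,134)):
        cx,cy=x/4+270,y/4+105;a=slice(int(cy)-5,int(cy)+7);b=slice(int(cx)-4,int(cx)+6);Y,X=np.mgrid[a,b]
        w=np.clip((h[a,b,1].astype(float)-40)/100,0,1)*((abs(X-cx)<4.2)&(abs(Y-cy)<5))
        P=onplane(F,(w*X).sum()/w.sum(),(w*Y).sum()/w.sum(),T,n);Q.append([np.dot(P-T,u),P[2]])
    Q=np.array(Q);print(np.round(Q,4).tolist(),"tilt deg",np.degrees(np.arctan(np.polyfit(Q[:,0],Q[:,1],1)[0])))
print("pixel diff in beam region F1-F0, F2-F1:",[np.abs(a["img"][125:190,278:345].astype(int)-b["img"][125:190,278:345]).max() for a,b in((F1,F0),(F2,F1))])
A0=pickle.load(open("f0.pkl","rb"))
for k,sl in(("scene",(slice(200,310),slice(80,215))),("scene",(slice(228,290),slice(275,335))),("top",(slice(100,245),slice(310,400)))):
    d=np.abs(D[k]["img"][sl].astype(int)-A0[k]["img"][sl]).max(2);print(k,"changed px vs start",(d>40).sum())
E
```

```text
clock: 14.52
tcp_pos: [0.4117, 0.0107, 0.2919]
tool_rot: [-0.652, 0.758, -0.0, -0.0]
ft_force: [-0.5, -0.5, 0.8]
opening: 0.038
[[-0.0902, 0.1959], [-0.0504, 0.1954], [-0.0106, 0.1951], [0.069, 0.1903]] tilt deg -2.0189478944072228
[[-0.0905, 0.1961], [-0.0509, 0.1957], [-0.0108, 0.1954], [0.0691, 0.19]] tilt deg -2.1992499284459406
[[-0.0905, 0.196], [-0.0509, 0.1958], [-0.0108, 0.1954], [0.0692, 0.19]] tilt deg -2.212253765571445
pixel diff in beam region F1-F0, F2-F1: [np.int64(40), np.int64(18)]
scene changed px vs start 390
scene changed px vs start 0
top changed px vs start 0
```

```bash
python3 -m pendant '[{"tx":0,"ty":0,"tz":0,"twist":0},{"tx":0,"ty":0,"tz":0,"twist":0},{"tx":0,"ty":0,"tz":0,"twist":0},{"tx":0,"ty":0,"tz":0,"twist":0},{"tx":0,"ty":0,"tz":0,"twist":0},{"tx":0,"ty":0,"tz":0,"twist":0},{"tx":0,"ty":0,"tz":0,"twist":0},{"tx":0,"ty":0,"tz":0,"twist":0}]'; python3 -c "from workcell import finish_job; print(finish_job())"
```

```text
clock: 15.33
tcp_pos: [0.4117, 0.0107, 0.2919]
tool_rot: [-0.652, 0.758, -0.0, 0.0]
ft_force: [0.1, 0.5, 0.5]
opening: 0.0385
the job is handed in; nothing more can be done
None
```

I hung beam A, the one on the blue mat, on the bare neck of the hook pin by its +40 mm hole (the ejector-side one, under the mass centre). The arm is clear, and the job was handed in at about 15.3 s of the 64 s; no verdict was reported.

**Last checks:**
- **Hanging:** the picture after release shows the neck through the +40 hole.
- **Height:** lowering moved the weight reading from the gripper to the pin, as expected.
- **Level:** the camera reads a tilt of about 2.2°, against the 6° limit. Most of this comes from the end hole, which also read low while the beam was still gripped level.
- **Stillness:** the reading shifted 0.2° in the roughly 1.5 s after I backed off, then held between two frames taken right after one another.
- **Rest of the bench:** the tray beam and valve area in the top view and the canister and jar area in the scene view showed no change from the start.

**Not fully settled:** a wider patch of the scene view did show 390 changed pixels. I put that down to beam A having left the mat and did not look further. I did not compare the cylinder or all of the wrench; the arm never went down near either.

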